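# Change over and re-lock a mains-voltage selector

## Robot

A 6-joint arm with a two-finger parallel gripper is mounted at the origin on a cart in front of the work surface, level with it; the furniture and walls round the work are solid. World frame = base frame: x ahead of the robot, y to its left, z up, the work surface at z = 0. Lengths are in m, angles in degrees, forces in N, time in s.
With the tool pointing down it reaches from about 0.325 to 1 m from the base axis. Payload 5.1 kg.
Tool frame: the origin (TCP) lies at the very end of the fingers, on their centre line; the grasp point (between the pads) lies 19 mm behind it; z points along the fingers, y is the line along which they close (so a half turn about z gives the same grasp; the last joint's range is limited). The gripper opens to 85 mm and grips with 20 to 120 N. Pads are 22 mm wide; open, the fingers measure 114 mm over their backs; the gripper's body (76 mm by 85 mm) begins 54 mm behind the grasp point. The pads swing forward as they close: fully open they stand 13 mm farther back than shut.
Start: joints at [-78.701, 7.093, 94.555, -0, 78.352, -4.733], TCP at [0.179, -0.625, 0.211] pointing down, gripper open.
Joint ranges: [-149.61, 149.61], [-58.7, 133.49], [1.44, 155.28], [-77.14, 257.14], [18.33, 153.61], [-166.67, 166.67]. Speed limits (degrees/s): [147.25, 147.25, 180, 180, 180, 180].

## Interface

Orientations are given as a 3x3 rotation matrix whose columns are the frame's x, y, z axes.
In Python, from rig import env, get_image, recognise gives the robot as it stands.
- The arm moves only by the tool arm_command, never from a script. Its argument "targets" is text: rows parted by semicolons, each of 5 numbers parted by spaces: the shift along the world's x, y, z in m, then the turn about the world's z in degrees, then the closure, from 0 (fully open) to 1 (shut). In form: x y z roll claw; .... A call has exactly 5 rows; each row shifts and turns the commanded pose from where the row before left it; what a row does not reach is not made up. A row lasts 1/12 s, in which the tool goes at most 41.7 mm and 7.16 degrees, less where a joint would pass 70% of its speed; a pose out of reach is approached as far as the arm can. A call with a gripper value outside its range is refused whole. The fingers move at their own pace and stop on an object; "grip_force" is the grip in N (left out, the last holds). Time passes only in rows, so rows that do not move let the fingers close, or fill a call up. It gives the time, the measured TCP pose, the force, the opening and the grip force at its end, in the units of the state.
- env.observe(): the state, without advancing time (a new reading comes with each control period).
- get_image(name): name is "side" or "top"; returns a dict with "frame" (384x512x3 uint8, red, green, blue), "K" (3x3 intrinsics, pixels), "distortion" ([k1, k2, p1, p2, k3] as OpenCV has them; the pictures are not rectified), "T" (4x4, takes a point from camera to world coordinates). Camera axes: x right, y up, looking along -z (the intrinsics and any distortion apply to the point x, -y, -z); pixel columns grow to the right and rows downward; lengths in m; the calibration is good to about 2 mm. A picture is of the moment at which its call begins. There is no depth.
- env.close_job(): hands the job in; it is judged then, once.
Trained networks look in the newest picture that a camera, given by its name, has taken for a name from the list of things; names that differ only in an ending like _2 or _b are one class to them, and where a whole thing is asked for, a point or a joint stands for the part that bears it (a point fixed in the world has none). Each returns a list of dicts, best first, with "confidence" (0 to 1); they miss things now and then, are a little off and sometimes report something else, mostly with a low value. They report only what shows in the picture. A call takes as long as a camera call. They do not tell look-alikes from the thing itself.
- recognise(camera, query): "point" ([x, y, z] in m, in the coordinates of the camera as it stood for that picture, good to about 4 mm: the middle of the surface that is visible of it).
The state is a dict: "clock": time; "qpos": joint angles; "joint_velocities": joint speeds; "joint_efforts": joint torques, N m; "tool_pos": TCP position; "eef_rot": TCP orientation; "contact_force": force on the tool from outside, world axes, zero at the start; "ft_torque": the same for the moment, N m; "opening": finger opening in m; "grasp_force": force on a finger pad.
Only numpy, scipy, OpenCV 4.12 (cv2) and the standard library are available. Lean on these libraries where they do the work, as an engineer would, in place of code of your own. Each camera call takes 0.05 s, during which the arm holds its last target. There are 200 camera calls.

## Task

The unplugged power unit on the bench is set for the wrong mains voltage: lift the folded steel lock plate off its pin and put it aside, then slide the tiny selector switch in its recessed slot fully over to the other (left) end. Then refit the lock plate on its pin turned end for end, so that one of its black blocks drops into the vacated half of the slot, and leave it lying flat, fully down and square to the unit. Do not disturb the other things on the bench.

Things in the scene. Friction and masses are not known exactly. Their poses are not given: they have to be found in the camera images.
- power_unit: Grey box with a flat painted top, 130 (x) x 200 (y) x 50 mm high, fixed. Origin: centre of its underside, on the bench; z up, -x side to the robot, +y its left, turned up to 0.4 rad. On top, a lamp (x 22, y -76 mm) and a fuse cap (x -22, y -76) stand 8 mm high. Two terminals stick 11 mm out of the front. It carries the selector slot (see slot_centre) and the lock pin (see pin_seat).
- slot_centre (a point): Middle of the floor of the selector slot, at power_unit x 34, y 0, z 50 mm; axes as power_unit. The slot is 76 mm long (y -38 to +38 from here), 26 mm wide (x -13 to +13) and 7 mm deep, inside a black frame with 5 mm walls that stands 7 mm above the box's top.
- selector (a joint): Travel of the selector switch along its slot: 0 to 0.0015 at the start, at the right end (power_unit -y); 0.014 m when fully over to the left (+y). No spring: it stays where it is left. About 2 N pushes it.
- selector_top (a point): Centre of the top of the switch's grey ridged thumb piece, flush with the frame, 57 mm above the bench; axes as power_unit. The piece is 12 mm across the slot, 9 mm along it, 7 mm high. At the start its -y end face is at y -11.5 (to -10) mm of slot_centre, with at least 26 mm of free slot behind it for a fingertip to push from.
- lock_plate: Loose folded steel plate, 63 to 126 g, C-shaped from above. Origin: on the axis of its 11 mm hole, at the underside of its 4 mm thick web (28 in x, 34 in y); z up. Grip it over two upstanding lugs, faces at y -17 and +17 mm, 26 mm long in x, top at z 20 mm. It starts on the pin, axes as power_unit, a block in the slot's left half. On the bench it stands level, origin at z 6 mm.
- lock_plate_blocks (a point): Midway between the plate's two blocks: lock_plate x 0, y +12, z -3 mm, axes as lock_plate. Two arms (y 0 to 24, 4 mm thick) reach from the web to x -42 and +42; under each end a black block (x 26 to 42 either side, y 0 to 24) goes down to z -6. Refitted, the plate is turned by pi: +y to power_unit -y, one block in the slot's right half, 2.5 mm clear of the switch.
- pin_seat (a point): Where the lock plate's origin belongs, at the start and at the end: on the lock pin's axis, at the top of its 18 mm wide shoulder; power_unit x 0, y 0, z 57 mm, axes as power_unit. The pin is 8 mm thick, rises straight for 8 mm from here and 5 mm more as a cone; the plate's hole has 1.5 mm clearance all round it.
- clear_spot (a point): Middle of a part of the bench that is always clear, to put the lock plate down: at least 60 mm to each side (x and y) is free.
- pan_dish: Flat clear dish of crucibles, 62 mm wide, 13 mm high; origin under its centre. Bystander.
- weight_big: Brass knob weight, 23 mm wide, 28 mm high; origin under its centre. Bystander.
- weight_small: Brass knob weight, 17 mm wide, 21 mm high; origin under its centre. Bystander.
- calculator: Black desk calculator, 142 (x) x 72 (y) x 15 mm; origin under its centre. Bystander.
- marker: Black marker pen, 12 (x) x 144 (y) x 12 mm, lying; origin under its centre. Bystander.
- screwdriver: Screwdriver, 18 (x) x 150 (y) x 19 mm, lying; origin under its centre. Bystander.
- tweezers: Steel tweezers, 16 (x) x 140 (y) x 8 mm, lying; origin under their centre. Bystander.
- spanner: Small steel open-ended spanner, 23 (x) x 130 (y) x 6 mm, lying; origin under its centre. Bystander.
Not all that is in view belongs to the job. There is more than one size of the lock_plate; the one meant has the size given above.

How it is judged (in metres and radians):
On the way, in this order (a step that is already met when the one before it is completed fails the run):
1. the lock plate has been lifted off its pin, at least 30 mm away from its seat (distance between lock_plate and pin_seat above 0.03 m), for 0.2 s.
2. with the lock plate off, the selector has been slid over to the left end (within 2 mm) (value of joint selector above 0.012 m and distance between lock_plate and pin_seat above 0.03 m), for 0.2 s.
At the end, for the whole second after the job is handed in: The selector is within 2 mm of its left end (joint over 0.012), and the lock plate is down on its pin (origin within 4 mm of pin_seat sideways and 2 mm in height), flat (tilt under 0.06 rad), square (within 0.15 rad) and turned end for end (its blocks towards the unit's -y side), at rest (value of joint selector above 0.012 m and horizontal distance between lock_plate and pin_seat below 0.004 m and z of lock_plate in the frame of pin_seat between -0.003 and 0.002 m and angle between lock_plate's own z axis and vertical below 0.06 rad and y of lock_plate_blocks in the frame of power_unit below -0.007 m and angle between the x axis of lock_plate and the x axis of power_unit, either way round below 0.15 rad and linear speed of lock_plate below 0.02 m/s); the robot touches nothing.
It fails at once if a bystander (dish, weights, calculator, marker, screwdriver, tweezers or spanner) pushed more than 30 mm from its place (distance of any of pan_dish, weight_big, weight_small, calculator, marker, screwdriver, tweezers, spanner from where it was at the start of the episode above 0.03 m).
It also fails if it takes over 64 s, if anything falls off the work surface, if the arm or the gripper's body presses on something with over 40 N, if the wrist force passes 120 N, or if a joint passes its speed limit or range.

## Working session

There is one attempt and no reset: what is moved stays moved. The work goes in short steps, Python scripts to look and compute and a tool call to move; the robot and the scene stay as the last step left them, time stands still between calls to the robot, and variables do not carry over. Pictures are saved under pics/ and viewed, at most 10 in all, crops included, and the job is handed in when it is done.

Besides the shell and the picture viewer there is one more tool, called after "Emit:" as a command line: name --argument value ..., lists and objects as JSON in quotes. arm_command: Moves the arm, as the interface text tells. Its arguments: {"type":"object","properties":{"targets":{"type":"string"},"grip_force":{"type":"number"}},"required":["targets"]}

```bash
mkdir -p pics
cat > h.py <<'E'
from rig import env, get_image, recognise
import numpy as np, cv2
def w(T,p): return (np.array(T)@np.r_[p,1])[:3]
def proj(im,P):
    P=np.atleast_2d(P); Ti=np.linalg.inv(np.array(im["T"])); c=(Ti[:3,:3]@P.T).T+Ti[:3,3]
    c=c*[1,-1,-1]
    return cv2.projectPoints(c,np.zeros(3),np.zeros(3),np.array(im["K"],float),np.array(im["distortion"],float))[0][:,0]
def ray(im,uv,z):
    n=cv2.undistortPoints(np.array(uv,float).reshape(-1,1,2),np.array(im["K"],float),np.array(im["distortion"],float))[:,0]
    T=np.array(im["T"]); d=(T[:3,:3]@np.c_[n[:,0],-n[:,1],-np.ones(len(n))].T).T
    return T[:3,3]+d*((z-T[2,3])/d[:,2])[:,None]
E
python3 - <<'E'
from h import *
for c in("top","side"):
    im=get_image(c); cv2.imwrite(f"pics/{c}0.png",im["frame"][:,:,::-1])
    print(c,np.round(im["T"],3).tolist())
    for q in("power_unit","lock_plate","selector_top","slot_centre","pin_seat","lock_plate_blocks","clear_spot","calculator","pan_dish"):
        for r in recognise(c,q)[:3]: 
            p=w(im["T"],r["point"]); print(q,round(r["confidence"],2),np.round(p,3),proj(im,p).round()[0])
print(env.observe()["clock"])
E
```

```text
top [[0.028, 0.986, -0.166, 0.36], [-1.0, 0.029, 0.001, 0.01], [0.006, 0.166, 0.986, 1.115], [0.0, 0.0, 0.0, 1.0]]
power_unit 0.74 [0.53  0.058 0.051] [238. 197.]
lock_plate 0.69 [0.534 0.076 0.061] [231. 195.]
lock_plate 0.64 [0.681 0.056 0.005] [241. 149.]
slot_centre 0.65 [0.529 0.062 0.057] [236. 197.]
pin_seat 0.92 [0.526 0.06  0.053] [237. 198.]
pin_seat 0.16 [0.536 0.075 0.061] [232. 194.]
lock_plate_blocks 0.84 [0.536 0.076 0.058] [231. 194.]
lock_plate_blocks 0.73 [0.377 0.318 0.017] [143. 251.]
lock_plate_blocks 0.56 [0.683 0.055 0.008] [241. 148.]Traceback (most recent call last):
  File "<stdin>", line 6, in <module>
ValueError: it knows: calculator, lock_plate, lock_plate_blocks, marker, pan_dish, pin_seat, power_unit, screwdriver, selector, selector_top, slot_centre, spanner, tweezers, weight_big, weight_small
```

View pics/top0.png

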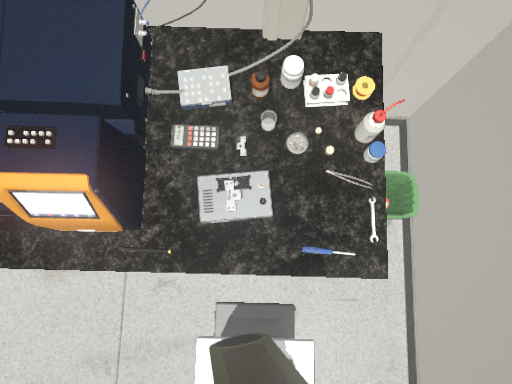

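Run:
```python
from h import *
im=get_image("top"); f=im["frame"][:,:,::-1]
cv2.imwrite("pics/topc.png",cv2.resize(f[130:235,180:290],None,fx=7,fy=5.7*7/5.7*0.8,interpolation=cv2.INTER_CUBIC) if 0 else cv2.resize(f[140:228,190:300],None,fx=6.8,fy=6.8,interpolation=cv2.INTER_CUBIC))
im=get_image("side"); cv2.imwrite("pics/side0.png",im["frame"][:,:,::-1])
print(np.round(im["T"],3).tolist(),im["K"])
for q in("power_unit","lock_plate","selector_top","slot_centre","pin_seat","lock_plate_blocks"):
    for r in recognise("side",q)[:3]: 
        p=w(im["T"],r["point"]); print(q,round(r["confidence"],2),np.round(p,3),proj(im,p).round()[0])
o=env.observe();print(o["clock"],np.round(o["eef_rot"],3).tolist(),o["opening"],o["contact_force"])
```

```text
[[-0.992, 0.067, -0.107, 0.44], [-0.126, -0.492, 0.861, 1.024], [0.005, 0.868, 0.497, 0.637], [0.0, 0.0, 0.0, 1.0]] [[426.65706016   0.         262.52630291]
 [  0.         426.65706016 190.37101684]
 [  0.           0.           1.        ]]
power_unit 0.69 [0.492 0.025 0.052] [289. 195.]
slot_centre 0.96 [0.49  0.029 0.047] [290. 198.]
pin_seat 0.63 [0.491 0.028 0.049] [289. 197.]
0.75 [[0.961, 0.276, 0.0], [0.276, -0.961, -0.0], [-0.0, 0.0, -1.0]] 0.08545549064334156 [-0.13468973  0.13513801  0.1759849 ]
```

View pics/topc.png

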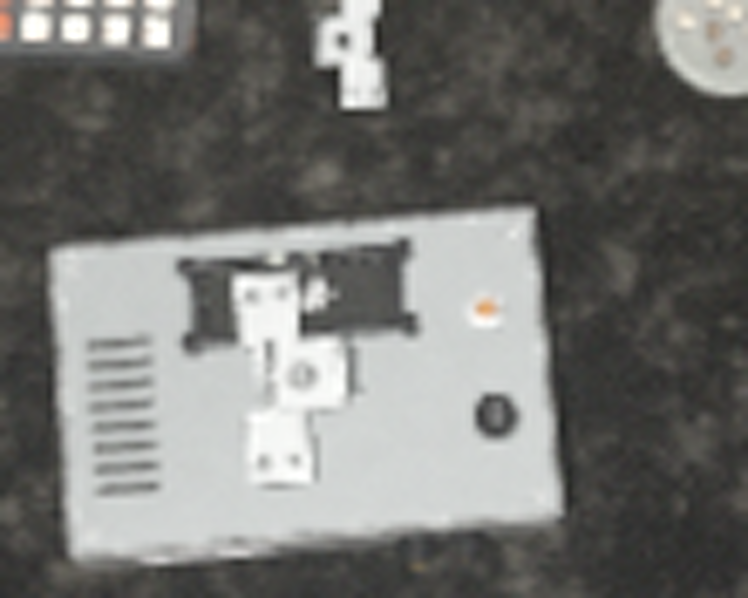

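View pics/side0.png

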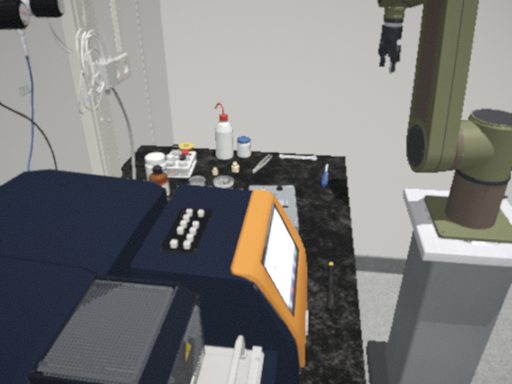

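```bash
cat >> h.py <<'E'
from scipy.optimize import least_squares
def pose(v,L):
    c,s=np.cos(v[2]),np.sin(v[2]); L=np.array(L,float)/1000
    return np.c_[v[0]+c*L[:,0]-s*L[:,1], v[1]+s*L[:,0]+c*L[:,1], L[:,2]]
def fit(im,L,uv,v0,wt=1):
    r=least_squares(lambda v:((proj(im,pose(v,L))-uv)*np.reshape(wt,(-1,1)) if np.ndim(wt) else proj(im,pose(v,L))-uv).ravel(),v0,loss="soft_l1")
    return r.x,(proj(im,pose(r.x,L))-uv).round(1)
E
python3 - <<'E'
from h import *
im=get_image("top")
names="TL TR BR BL fTL fTR fBR fBL lamp fuse hole".split()
L=[(65,100,50),(65,-100,50),(-65,-100,50),(-65,100,50),(52,43,57),(52,-43,57),(16,-43,57),(16,43,57),(22,-76,58),(-22,-76,58),(0,0,68)]
c=np.array([(50,247),(535,209),(562,517),(74,557),(185,266),(403,249),(412,325),(193,343),(486,309),(496,415),(303,376)],float)
uv=(c+.5)/6.8-.5+[190,140]
v,res=fit(im,L,uv,[.5,.04,.07]); print(v.round(4),np.degrees(v[2]))
print(list(zip(names,res.tolist())))
v2,_=fit(im,L[4:],uv[4:],v); print(v2.round(4))
g=im["frame"]
for x,y in((.48,-.13),(.45,-.13),(.42,-.13)): print((x,y),proj(im,[[x+a,y+b,0] for a in(-.06,.06) for b in(-.06,.06)]).round().tolist())
print(pose(v,[(0,0,57),(34,-7,57)]).round(4))
E
```

```text
[0.5335 0.0682 0.1134] 6.4952360678902465
[('TL', [-0.2, -0.3]), ('TR', [0.2, -0.6]), ('BR', [0.5, 0.3]), ('BL', [-0.8, 0.6]), ('fTL', [0.6, -0.7]), ('fTR', [-0.4, -0.8]), ('fBR', [-0.7, 0.8]), ('fBL', [0.3, 0.8]), ('lamp', [0.2, -0.0]), ('fuse', [0.1, 0.1]), ('hole', [-0.0, -0.3])]
[0.5334 0.0682 0.1158]
(0.48, -0.13) [[325.0, 241.0], [283.0, 239.0], [325.0, 199.0], [283.0, 198.0]]
(0.45, -0.13) [[325.0, 251.0], [282.0, 250.0], [325.0, 209.0], [283.0, 208.0]]
(0.42, -0.13) [[325.0, 262.0], [282.0, 261.0], [325.0, 220.0], [283.0, 218.0]]
[[0.5335 0.0682 0.057 ]
 [0.5681 0.0651 0.057 ]]
```

Emit:
arm_command --targets "0.0177 0.0347 0 -0.475 0; 0.0177 0.0347 0 -0.475 0; 0.0177 0.0347 0 -0.475 0; 0.0177 0.0347 0 -0.475 0; 0.0177 0.0347 0 -0.475 0" --grip_force 30

```text
clock: 1.22
tool_pos: [0.2684, -0.4497, 0.2107]
eef_rot: [[0.972, 0.235, 0.0], [0.235, -0.972, -0.0], [0.0, 0.0, -1.0]]
contact_force: [1.1, 0.4, 0.4]
opening: 0.0857
grasp_force: 0.0
```

Emit:
arm_command --targets "0.0177 0.0347 0 -0.475 0; 0.0177 0.0347 0 -0.475 0; 0.0177 0.0347 0 -0.475 0; 0.0177 0.0347 0 -0.475 0; 0.0177 0.0347 0 -0.475 0"

```text
clock: 1.63
tool_pos: [0.3569, -0.2761, 0.211]
eef_rot: [[0.981, 0.195, 0.001], [0.195, -0.981, -0.001], [0.001, 0.001, -1.0]]
contact_force: [1.1, -0.3, 0.3]
opening: 0.0852
grasp_force: 0.0
```

Emit:
arm_command --targets "0.0177 0.0347 0 -0.475 0; 0.0177 0.0347 0 -0.475 0; 0.0177 0.0347 0 -0.475 0; 0.0177 0.0347 0 -0.475 0; 0.0177 0.0347 0 -0.475 0"

```text
clock: 2.05
tool_pos: [0.4455, -0.1024, 0.2112]
eef_rot: [[0.988, 0.154, 0.001], [0.154, -0.988, -0.001], [0.001, 0.001, -1.0]]
contact_force: [1.2, -0.7, -0.5]
opening: 0.0855
grasp_force: 0.0
```

Emit:
arm_command --targets "0.0177 0.0347 0 -0.475 0.4; 0.0177 0.0347 0 -0.475 0.4; 0.0177 0.0347 0 -0.475 0.4; 0.0177 0.0347 0 -0.475 0.4; 0.0177 0.0347 0 -0.475 0.4"

```text
clock: 2.47
tool_pos: [0.5341, 0.0714, 0.211]
eef_rot: [[0.994, 0.114, 0.001], [0.114, -0.994, -0.0], [0.001, 0.0, -1.0]]
contact_force: [1.2, -0.3, 1.0]
opening: 0.0514
grasp_force: 0.0
```

Emit:
arm_command --targets "0 0 -0.03 0 0.4; 0 0 -0.03 0 0.4; 0 0 -0.02 0 0.4; 0 0 0 0 0.4; 0 0 0 0 0.4"

```text
clock: 2.88
tool_pos: [0.5326, 0.0693, 0.1297]
eef_rot: [[0.993, 0.114, -0.003], [0.114, -0.994, -0.0], [-0.003, -0.0, -1.0]]
contact_force: [0.6, -0.3, 0.1]
opening: 0.0512
grasp_force: 0.0
```

Emit:
arm_command --targets "0.001 -0.001 -0.02 0 0.4; 0 0 -0.02 0 0.4; 0 0 -0.02 0 0.4; 0 0 -0.009 0 0.4; 0 0 0 0 0.4"

```text
clock: 3.3
tool_pos: [0.534, 0.068, 0.0612]
eef_rot: [[0.994, 0.113, -0.002], [0.113, -0.994, -0.0], [-0.002, -0.0, -1.0]]
contact_force: [-0.9, 0.6, -0.4]
opening: 0.0516
grasp_force: 0.0
```

Emit:
arm_command --targets "0 0 0 0 0.5; 0 0 0 0 0.6; 0 0 0 0 0.7; 0 0 0 0 0.7; 0 0 0 0 0.7"

```text
clock: 3.72
tool_pos: [0.5351, 0.0683, 0.0628]
eef_rot: [[0.994, 0.114, 0.002], [0.114, -0.994, 0.0], [0.002, 0.0, -1.0]]
contact_force: [0.4, -0.0, -0.2]
opening: 0.0259
grasp_force: 0.0
```

Run:
```python
from h import *
o=env.observe(); print(o["opening"],o["grasp_force"],o["tool_pos"],o["contact_force"])
a=get_image("top")["frame"]; b=get_image("side")["frame"]
r=lambda f:cv2.resize(f,(400,400),interpolation=cv2.INTER_CUBIC)
cv2.imwrite("pics/a.png",np.hstack([r(a[150:230,195:275]),r(b[150:230,240:320])])[:,:,::-1])
```

```text
0.025885606646098406 0.0 [0.53514984 0.0683169  0.0627714 ] [ 0.42963466 -0.04798355 -0.1777819 ]
```

View pics/a.png

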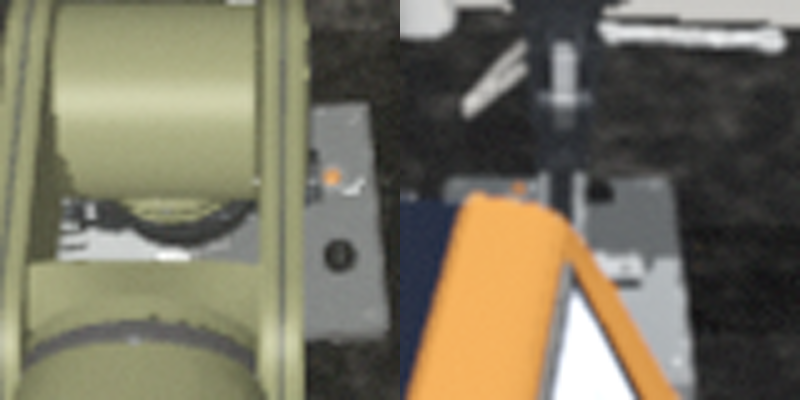

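Run:
```python
from h import *
v=[.5335,.0682,.1134]
for c,o,k in(("side",(240,150),(400,0)),("top",(195,150),(0,0))):
    im=get_image(c); cv2.imwrite(f"pics/raw_{c}.png",im["frame"][:,:,::-1])
    P=pose(v,[(22,-76,58),(-22,-76,58),(0,0,57),(0,17,77),(0,-17,77),(65,100,50),(65,-100,50),(-65,-100,50),(-65,100,50)])
    print(c,((proj(im,P)-o)*5+k).round().tolist())
    print(((proj(im,[[.535,.0683,.0628],[.535,.0683,.1]])-o)*5+k).round().tolist())
```

```text
side [[520.0, 181.0], [599.0, 182.0], [561.0, 253.0], [561.0, 237.0], [561.0, 204.0], [428.0, 370.0], [445.0, 171.0], [674.0, 174.0], [695.0, 373.0]]
[[558.0, 244.0], [559.0, 182.0]]
top [[331.0, 175.0], [338.0, 254.0], [197.0, 226.0], [163.0, 223.0], [226.0, 217.0], [9.0, 128.0], [367.0, 99.0], [389.0, 330.0], [23.0, 361.0]]
[[196.0, 222.0], [192.0, 210.0]]
```

Run:
```python
from h import *
f=cv2.imread("pics/raw_side.png")[150:215,245:315]
cv2.imwrite("pics/b.png",cv2.resize(f,None,fx=9,fy=9,interpolation=cv2.INTER_CUBIC))
```

```text
(no output)
```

View pics/b.png

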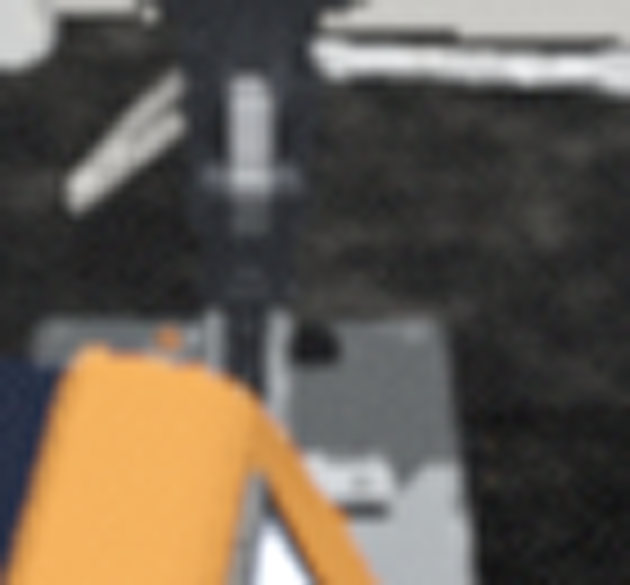

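Emit:
arm_command --targets "0 0 0 0 0.4; 0 0 0 0 0.4; 0 0 0 0 0.4; 0 0 -0.004 0 0.4; 0 0 -0.003 0 0.4"

```text
clock: 4.33
tool_pos: [0.5345, 0.0683, 0.0545]
eef_rot: [[0.994, 0.114, 0.0], [0.114, -0.994, 0.0], [0.0, 0.0, -1.0]]
contact_force: [0.2, 0.9, -0.3]
opening: 0.0513
grasp_force: 0.0
```

Emit:
arm_command --targets "0 0 0 0 0.5; 0 0 0 0 0.55; 0 0 0 0 0.6; 0 0 0 0 0.65; 0 0 0 0 0.65"

```text
clock: 4.75
tool_pos: [0.5346, 0.0683, 0.0549]
eef_rot: [[0.994, 0.114, 0.0], [0.114, -0.994, 0.0], [0.0, -0.0, -1.0]]
contact_force: [-0.0, 0.4, 0.4]
opening: 0.0313
grasp_force: 29.6
```

Emit:
arm_command --targets "0 0 0 0 0.75; 0 0 0 0 0.75; 0 0 0.005 0 0.75; 0 0 0.008 0 0.75; 0 0 0.01 0 0.75" --grip_force 40

```text
clock: 5.17
tool_pos: [0.5339, 0.0682, 0.0777]
eef_rot: [[0.994, 0.114, -0.001], [0.114, -0.994, -0.0], [-0.002, -0.0, -1.0]]
contact_force: [-0.8, -0.2, -0.1]
opening: 0.0303
grasp_force: 39.6
```

Emit:
arm_command --targets "0 0 0.01 0 0.75; 0 0 0.015 0 0.75; 0 0 0.02 0 0.75; 0 0 0.02 0 0.75; 0 0 0 0 0.75"

```text
clock: 5.58
tool_pos: [0.5379, 0.0684, 0.1489]
eef_rot: [[0.993, 0.114, 0.01], [0.114, -0.994, 0.0], [0.01, 0.001, -1.0]]
contact_force: [0.8, 0.4, 0.3]
opening: 0.0302
grasp_force: 39.7
```

Emit:
arm_command --targets "-0.0021 -0.0076 0 7 0.75; -0.0021 -0.0076 0 7 0.75; -0.0021 -0.0076 0 7 0.75; -0.0021 -0.0076 0 7 0.75; -0.0021 -0.0076 0 7 0.75"

```text
clock: 6.0
tool_pos: [0.5236, 0.03, 0.1425]
eef_rot: [[0.745, 0.668, -0.0], [0.668, -0.745, -0.0], [-0.0, -0.0, -1.0]]
contact_force: [-0.7, 0.5, -1.6]
opening: 0.0304
grasp_force: 39.6
```

Emit:
arm_command --targets "-0.0021 -0.0076 0 7 0.75; -0.0021 -0.0076 0 7 0.75; -0.0021 -0.0076 0 7 0.75; -0.0021 -0.0076 0 7 0.75; -0.0021 -0.0076 0 7 0.75"

```text
clock: 6.42
tool_pos: [0.5131, -0.0081, 0.1424]
eef_rot: [[0.227, 0.974, -0.0], [0.974, -0.227, 0.0], [-0.0, -0.0, -1.0]]
contact_force: [-1.3, -0.0, -0.6]
opening: 0.0303
grasp_force: 39.6
```

Emit:
arm_command --targets "-0.0021 -0.0076 0 7 0.75; -0.0021 -0.0076 0 7 0.75; -0.0021 -0.0076 0 7 0.75; -0.0021 -0.0076 0 7 0.75; -0.0021 -0.0076 0 7 0.75"

```text
clock: 6.83
tool_pos: [0.5026, -0.0461, 0.1425]
eef_rot: [[-0.373, 0.928, -0.0], [0.928, 0.373, 0.0], [0.0, -0.0, -1.0]]
contact_force: [-0.5, -0.1, -1.2]
opening: 0.0301
grasp_force: 39.6
```

Emit:
arm_command --targets "-0.0021 -0.0076 0 7 0.75; -0.0021 -0.0076 0 7 0.75; -0.0021 -0.0076 0 7 0.75; -0.0021 -0.0076 0 7 0.75; -0.0021 -0.0076 0 7 0.75"

```text
clock: 7.25
tool_pos: [0.4921, -0.084, 0.1424]
eef_rot: [[-0.837, 0.546, -0.0], [0.546, 0.837, 0.0], [0.0, -0.0, -1.0]]
contact_force: [0.1, 0.3, -0.2]
opening: 0.0303
grasp_force: 39.6
```

Emit:
arm_command --targets "-0.0021 -0.0076 0 7 0.75; -0.0021 -0.0076 0 7 0.75; -0.0021 -0.0076 0 7 0.75; -0.0021 -0.0076 0 7 0.75; -0.0021 -0.0076 0 7 0.75"

```text
clock: 7.67
tool_pos: [0.4816, -0.122, 0.1425]
eef_rot: [[-0.999, -0.033, -0.0], [-0.033, 0.999, 0.0], [0.0, 0.0, -1.0]]
contact_force: [-0.0, 0.3, -0.9]
opening: 0.0303
grasp_force: 39.6
```

Emit:
arm_command --targets "-0.0021 -0.0076 0 5 0.75; 0 0 0 0 0.75; 0 0 0 0 0.75; 0 0 0 0 0.75; 0 0 0 0 0.75"

```text
clock: 8.08
tool_pos: [0.4799, -0.1289, 0.1426]
eef_rot: [[-0.994, -0.113, -0.0], [-0.113, 0.994, 0.0], [0.0, 0.0, -1.0]]
contact_force: [0.5, -0.4, 0.1]
opening: 0.0302
grasp_force: 39.6
```

Run:
```python
from h import *
a=get_image("top")["frame"]; b=get_image("side")["frame"]
r=lambda f:cv2.resize(f,(400,400),interpolation=cv2.INTER_CUBIC)
cv2.imwrite("pics/c.png",np.hstack([r(a[150:250,210:310]),r(b[120:220,220:320])])[:,:,::-1])
o=env.observe(); print(o["qpos"],o["contact_force"],o["ft_torque"])
```

```text
[-2.12325991e+01 -9.62630507e+00  1.17692132e+02  8.39606229e-03
  7.19344271e+01 -1.17751195e+02] [ 0.23837003 -0.53957318 -1.09137243] [ 0.06206381 -0.01163548 -0.00812457]
```

View pics/c.png

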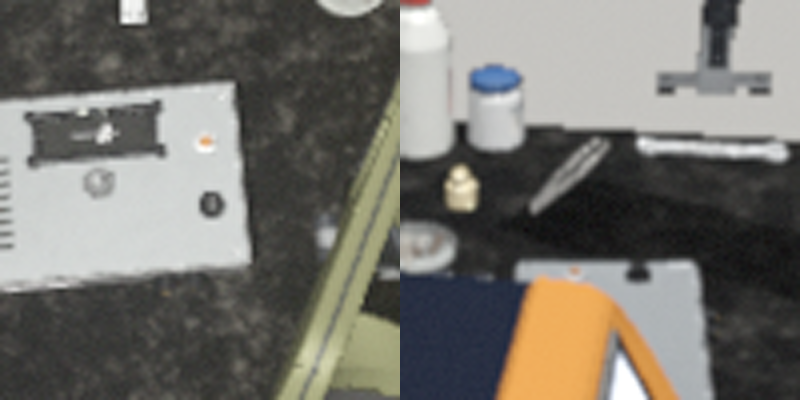

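Emit:
arm_command --targets "0 0 -0.035 0 0.75; 0 0 -0.035 0 0.75; 0 0 -0.035 0 0.75; 0 0 -0.02 0 0.75; 0 0 -0.006 0 0.75"

```text
clock: 8.6
tool_pos: [0.4765, -0.1277, 0.0073]
eef_rot: [[-0.993, -0.114, -0.008], [-0.114, 0.994, 0.003], [0.007, 0.004, -1.0]]
contact_force: [0.0, -0.5, -0.9]
opening: 0.0305
grasp_force: 39.7
```

Emit:
arm_command --targets "0 0 -0.004 0 0.75; 0 0 -0.003 0 0.75; 0 0 0 0 0.75; 0 0 0 0 0.6; 0 0 0 0 0.45"

```text
clock: 9.02
tool_pos: [0.4813, -0.1299, 0.0065]
eef_rot: [[-0.994, -0.114, 0.003], [-0.114, 0.994, -0.001], [-0.003, -0.002, -1.0]]
contact_force: [-0.2, -0.7, 0.1]
opening: 0.0452
grasp_force: 0.0
```

Emit:
arm_command --targets "0 0 0 0 0.4; 0 0 0.01 0 0.4; 0 0 0.03 0 0.4; 0 0 0.04 0 0.4; 0 0 0.04 0 0.4"

```text
clock: 9.43
tool_pos: [0.4789, -0.129, 0.1261]
eef_rot: [[-0.994, -0.114, -0.002], [-0.114, 0.994, 0.001], [0.002, 0.001, -1.0]]
contact_force: [0.7, -1.0, -0.4]
opening: 0.0511
grasp_force: 0.0
```

Emit:
arm_command --targets "0.0148 0.0325 0 0 0.81; 0.0148 0.0325 0 0 0.81; 0.0148 0.0325 0 0 0.81; 0.0148 0.0325 0 0 0.81; 0.0148 0.0325 0 0 0.81"

```text
clock: 9.85
tool_pos: [0.5547, 0.0347, 0.1264]
eef_rot: [[-0.994, -0.113, 0.002], [-0.113, 0.994, -0.0], [-0.002, -0.0, -1.0]]
contact_force: [0.3, 0.9, -0.8]
opening: 0.0161
grasp_force: 0.0
```

Emit:
arm_command --targets "0.0146 0.0322 0 0 0.81; 0 0 -0.02 0 0.81; 0 0 -0.02 0 0.81; 0 0 0 0 0.81; 0 0 0 0 0.81"

```text
clock: 10.27
tool_pos: [0.5676, 0.0655, 0.0844]
eef_rot: [[-0.993, -0.114, -0.002], [-0.114, 0.993, -0.0], [0.002, 0.0, -1.0]]
contact_force: [0.7, 0.0, 0.5]
opening: 0.016
grasp_force: 0.0
```

Run:
```python
from h import *
o=env.observe(); print(o["tool_pos"],o["opening"])
im=get_image("top"); b=get_image("side")["frame"]
a=im["frame"]
r=lambda f:cv2.resize(f,(400,400),interpolation=cv2.INTER_CUBIC)
cv2.imwrite("pics/raw2.png",a[:,:,::-1])
cv2.imwrite("pics/d.png",np.hstack([r(a[180:240,270:330]),r(b[160:220,240:300])])[:,:,::-1])
L=[(0,0,6),(14,-17,4),(42,24,4),(42,0,4),(-42,0,4),(-42,24,4)]
print(((proj(im,pose([.4794,-.1296,.1134+np.pi],L))-[270,180]+.5)*400/60-.5).round().tolist())
for r in recognise("top","lock_plate")[:4]: print(r["confidence"],w(im["T"],r["point"]))
```

```text
[0.56758609 0.06547451 0.08437713] 0.015967281685800343
[[229.0, 262.0], [193.0, 298.0], [295.0, 356.0], [239.0, 361.0], [218.0, 166.0], [274.0, 161.0]]
0.85 [ 0.4787544  -0.14126891  0.01172891]
```

View pics/d.png

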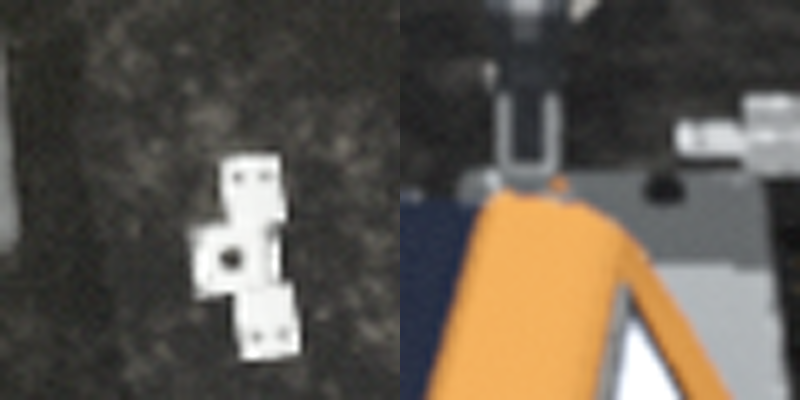

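Run:
```python
from h import *
im=get_image("side")
for dy in(.008,.022):
  for z in (.0844,.09,.095,.1): print(dy,z,((proj(im,[[.5676,.0655+dy,z]])-[240,160]+.5)*400/60-.5+[400,0]).round())
im=dict(get_image("top")); 
L=[(0,0,4),(14,-17,4),(42,24,4),(42,0,4),(-42,0,4),(-42,24,4)]
c=np.array([(231,258),(189,298),(299,357),(241,359),(220,158),(280,154)],float)
uv=(c+.5)*60/400-.5+[270,180]
v,res=fit(im,L,uv,[.4794,-.1296,.1134+np.pi]); print(v.round(4),res.tolist())
# automatic centroid compare: white mask of the plate vs model silhouette
f=cv2.imread("pics/raw2.png").astype(float)[180:240,270:330].mean(2); m=f[10:60,20:50]
wgt=np.clip(m-110,0,None); yy,xx=np.mgrid[10:60,20:50]; print("c",(wgt*xx).sum()/wgt.sum()+270,(wgt*yy).sum()/wgt.sum()+180)
A=[(28*34,0,0),(28*24,-28,12),(28*24,28,12)]; S=sum(a for a,_,_ in A)
print("pred",proj(im,pose([.4794,-.1296,.1134+np.pi],[(sum(a*x for a,x,_ in A)/S,sum(a*y for a,_,y in A)/S,5)])))
```

```text
0.008 0.0844 [[529. 214.]]
0.008 0.09 [[529. 202.]]
0.008 0.095 [[530. 191.]]
0.008 0.1 [[530. 179.]]
0.022 0.0844 [[525. 232.]]
0.022 0.09 [[525. 220.]]
0.022 0.095 [[525. 209.]]
0.022 0.1 [[525. 197.]]
[ 0.4809 -0.1305  3.2453] [[-0.0, 0.2], [0.8, -0.5], [-0.4, -0.6], [-0.1, -0.2], [0.2, 0.6], [-0.4, 0.6]]
c 307.0852072858537 218.28913199624287
pred [[306.37656069 218.71413185]]
```

Emit:
arm_command --targets "0 0.001 -0.015 0 0.81; 0 0 -0.012 0 0.81; 0 0 -0.007 0 0.81; 0 0 0 0 0.81; 0 0 0 0 0.81"

```text
clock: 10.93
tool_pos: [0.5679, 0.0662, 0.0501]
eef_rot: [[-0.994, -0.114, -0.002], [-0.114, 0.994, -0.0], [0.002, 0.0, -1.0]]
contact_force: [0.7, -0.1, 0.3]
opening: 0.016
grasp_force: 0.0
```

Emit:
arm_command --targets "0 0 -0.003 0 0.81; 0 0 -0.003 0 0.81; 0 0 0 0 0.81; 0 0 0 0 0.81; 0 0 0 0 0.81"

```text
clock: 11.35
tool_pos: [0.5687, 0.0664, 0.045]
eef_rot: [[-0.994, -0.114, 0.0], [-0.114, 0.994, -0.0], [-0.0, -0.0, -1.0]]
contact_force: [-0.1, -0.7, 0.3]
opening: 0.0164
grasp_force: 0.0
```

Emit:
arm_command --targets "0 0 -0.002 0 0.81; 0 0 -0.002 0 0.81; 0 0 0 0 0.81; 0 0 0 0 0.81; 0 0 0 0 0.81"

```text
clock: 11.77
tool_pos: [0.5684, 0.0664, 0.0407]
eef_rot: [[-0.994, -0.114, -0.0], [-0.114, 0.994, -0.0], [0.0, 0.0, -1.0]]
contact_force: [-0.2, -1.2, 0.3]
opening: 0.0161
grasp_force: 0.0
```

Emit:
arm_command --targets "0 0 -0.002 0 0.81; 0 0 0 0 0.81; 0 0 0 0 0.81; 0 0 0 0 0.81; 0 0 0 0 0.81"

```text
clock: 12.18
tool_pos: [0.5685, 0.0664, 0.0388]
eef_rot: [[-0.994, -0.114, 0.0], [-0.114, 0.994, -0.0], [-0.0, -0.0, -1.0]]
contact_force: [-0.3, -0.0, 0.3]
opening: 0.0161
grasp_force: 0.0
```

Emit:
arm_command --targets "0 0 0 0 0.88; 0 0 0 0 0.93; 0 0 0 0 0.93; 0 0 0 0 0.93; 0 0 0 0 0.93" --grip_force 20

```text
clock: 12.6
tool_pos: [0.5685, 0.0664, 0.0387]
eef_rot: [[-0.994, -0.114, 0.0], [-0.114, 0.994, 0.0], [-0.0, 0.0, -1.0]]
contact_force: [-0.6, 0.3, 0.1]
opening: 0.006
grasp_force: 0.0
```

Emit:
arm_command --targets "0 0 0 0 0.81; 0 0 0 0 0.81; 0 0 -0.002 0 0.81; 0 0 -0.001 0 0.81; 0 0 0 0 0.81"

```text
clock: 13.02
tool_pos: [0.5682, 0.0664, 0.0353]
eef_rot: [[-0.994, -0.114, -0.001], [-0.114, 0.994, -0.0], [0.001, 0.0, -1.0]]
contact_force: [-0.2, -0.1, -0.6]
opening: 0.0165
grasp_force: 0.0
```

Emit:
arm_command --targets "0 0 0 0 0.88; 0 0 0 0 0.93; 0 0 0 0 0.93; 0 0 0 0 0.93; 0 0 0 0 0.93"

```text
clock: 13.43
tool_pos: [0.5684, 0.0664, 0.0358]
eef_rot: [[-0.994, -0.114, -0.0], [-0.114, 0.994, -0.0], [0.0, -0.0, -1.0]]
contact_force: [-1.8, -0.7, 1.3]
opening: 0.006
grasp_force: 11.5
```

Emit:
arm_command --targets "-0.0003 0.003 0 0 0.95; -0.0003 0.003 0 0 0.95; -0.0003 0.003 0 0 0.95; -0.0003 0.003 0 0 0.95; -0.0002 0.002 0 0 0.95"

```text
clock: 13.85
tool_pos: [0.5669, 0.0801, 0.0358]
eef_rot: [[-0.993, -0.115, -0.0], [-0.115, 0.993, -0.002], [0.001, -0.002, -1.0]]
contact_force: [-2.5, -9.4, 3.1]
opening: 0.0045
grasp_force: 19.2
```

Emit:
arm_command --targets "-0.0001 0.001 0 0 0.95; 0 0 0 0 0.95; 0 0 0 0 0.95; 0 0 0 0 0.95; 0 0 0 0 0.95"

```text
clock: 14.27
tool_pos: [0.5669, 0.0801, 0.0358]
eef_rot: [[-0.993, -0.114, -0.0], [-0.114, 0.993, -0.003], [0.001, -0.003, -1.0]]
contact_force: [-2.8, -7.9, 2.7]
opening: 0.0044
grasp_force: 19.2
```

Emit:
arm_command --targets "0 0 0 0 0.85; 0 0 0 0 0.85; 0.0015 0.0002 0 0 0.85; 0 0 0 0 0.85; 0 0 0 0 0.85"

```text
clock: 14.68
tool_pos: [0.5685, 0.0819, 0.0355]
eef_rot: [[-0.993, -0.114, 0.0], [-0.114, 0.993, 0.0], [-0.0, 0.0, -1.0]]
contact_force: [-0.0, -0.5, -0.2]
opening: 0.013
grasp_force: 0.2
```

Emit:
arm_command --targets "0.0015 0.0002 0 0 0.85; 0 0 0 0 0.85; 0 0 0 0 0.85; 0 0 0 0 0.85; 0 0 0 0 0.85"

```text
clock: 15.1
tool_pos: [0.57, 0.0819, 0.0358]
eef_rot: [[-0.994, -0.114, 0.0], [-0.114, 0.994, 0.0], [-0.0, 0.0, -1.0]]
contact_force: [-0.9, 0.1, 0.1]
opening: 0.013
grasp_force: 0.0
```

Emit:
arm_command --targets "-0.003 -0.0003 0 0 0.85; -0.0015 -0.0002 0 0 0.85; 0 0 0 0 0.85; 0 0 0 0 0.85; 0 0 0 0 0.85"

```text
clock: 15.52
tool_pos: [0.5654, 0.0813, 0.0358]
eef_rot: [[-0.994, -0.114, 0.0], [-0.114, 0.994, 0.0], [-0.0, -0.0, -1.0]]
contact_force: [0.2, 0.2, 0.2]
opening: 0.0128
grasp_force: 0.0
```

Emit:
arm_command --targets "-0.0015 -0.0002 0 0 0.85; 0 0 0 0 0.85; 0 0 0 0 0.85; 0 0 0 0 0.85; 0 0 0 0 0.85"

```text
clock: 15.93
tool_pos: [0.564, 0.0811, 0.0357]
eef_rot: [[-0.994, -0.114, -0.0], [-0.114, 0.994, -0.0], [0.0, -0.0, -1.0]]
contact_force: [-0.9, -0.0, -0.3]
opening: 0.0129
grasp_force: 0.0
```

Emit:
arm_command --targets "0.003 0.0003 0 0 0.85; 0 0 -0.002 0 0.85; 0 0 -0.002 0 0.85; 0 0 0 0 0.85; 0 0 0 0 0.85"

```text
clock: 16.35
tool_pos: [0.5667, 0.0814, 0.0313]
eef_rot: [[-0.994, -0.114, -0.001], [-0.114, 0.994, -0.0], [0.001, 0.0, -1.0]]
contact_force: [-0.2, 0.5, -0.6]
opening: 0.0129
grasp_force: 0.0
```

Emit:
arm_command --targets "0.001 0.0001 0 0 0.85; 0.0005 0 0 0 0.85; 0 0 0 0 0.85; 0 0 0 0 0.85; 0 0 0 0 0.85"

```text
clock: 16.77
tool_pos: [0.5685, 0.0815, 0.0318]
eef_rot: [[-0.994, -0.114, 0.0], [-0.114, 0.994, 0.0], [-0.0, -0.0, -1.0]]
contact_force: [0.3, 0.1, 0.4]
opening: 0.0128
grasp_force: 0.0
```

Emit:
arm_command --targets "0.001 0.0001 0 0 0.85; 0 0 0 0 0.85; 0 0 0 0 0.85; 0 0 0 0 0.85; 0 0 0 0 0.85"

```text
clock: 17.18
tool_pos: [0.5694, 0.0816, 0.0317]
eef_rot: [[-0.994, -0.114, -0.0], [-0.114, 0.994, -0.0], [0.0, -0.0, -1.0]]
contact_force: [-0.2, 0.7, -0.2]
opening: 0.0128
grasp_force: 0.4
```

Emit:
arm_command --targets "0.001 0.0001 0 0 0.85; 0 0 0 0 0.85; 0 0 0 0 0.85; 0 0 0 0 0.85; 0 0 0 0 0.85"

```text
clock: 17.6
tool_pos: [0.5694, 0.0816, 0.0316]
eef_rot: [[-0.993, -0.114, -0.003], [-0.114, 0.993, -0.0], [0.003, 0.0, -1.0]]
contact_force: [-4.8, -1.5, 2.9]
opening: 0.0131
grasp_force: 2.5
```

Emit:
arm_command --targets "-0.003 -0.0003 0 0 0.85; -0.0005 0 0 0 0.85; 0 0 0 0 0.85; 0 0 0 0 0.85; 0 0 0 0 0.85"

```text
clock: 18.02
tool_pos: [0.5673, 0.0814, 0.0318]
eef_rot: [[-0.994, -0.114, 0.001], [-0.114, 0.994, 0.0], [-0.001, -0.0, -1.0]]
contact_force: [0.3, -0.6, 0.4]
opening: 0.0126
grasp_force: 0.0
```

Emit:
arm_command --targets "-0.001 -0.0001 0 0 0.85; 0 0 0 0 0.85; 0 0 0 0 0.85; 0 0 0 0 0.85; 0 0 0 0 0.85"

```text
clock: 18.43
tool_pos: [0.566, 0.0813, 0.0317]
eef_rot: [[-0.994, -0.114, 0.0], [-0.114, 0.994, -0.0], [-0.0, -0.0, -1.0]]
contact_force: [0.3, 0.1, 0.4]
opening: 0.0127
grasp_force: 0.0
```

Emit:
arm_command --targets "-0.001 -0.0001 0 0 0.85; 0 0 0 0 0.85; 0 0 0 0 0.85; 0 0 0 0 0.85; 0 0 0 0 0.85"

```text
clock: 18.85
tool_pos: [0.5653, 0.0812, 0.0318]
eef_rot: [[-0.994, -0.114, 0.001], [-0.114, 0.994, 0.0], [-0.001, -0.0, -1.0]]
contact_force: [1.7, -0.0, -1.3]
opening: 0.0127
grasp_force: 1.0
```

Emit:
arm_command --targets "0.002 0.0002 0 0 0.85; 0 0 0.01 0 0.85; 0 0 0.03 0 0.85; 0 0 0.03 0 0.6; 0 0 0.02 0 0.4"

```text
clock: 19.27
tool_pos: [0.5678, 0.0815, 0.1252]
eef_rot: [[-0.993, -0.114, 0.002], [-0.114, 0.994, 0.0], [-0.002, -0.0, -1.0]]
contact_force: [0.5, 0.4, 0.3]
opening: 0.0359
grasp_force: 0.0
```

Emit:
arm_command --targets "-0.0145 -0.0352 0 0 0.4; -0.0145 -0.0352 0 0 0.4; -0.0145 -0.0352 0 0 0.4; -0.0145 -0.0352 0 0 0.4; -0.0145 -0.0352 0 0 0.4"

```text
clock: 19.68
tool_pos: [0.4935, -0.0959, 0.1226]
eef_rot: [[-0.993, -0.114, 0.0], [-0.114, 0.993, -0.0], [-0.0, -0.0, -1.0]]
contact_force: [1.0, -0.0, -0.4]
opening: 0.0512
grasp_force: 0.0
```

Emit:
arm_command --targets "-0.0143 -0.035 0 0 0.4; 0 0 -0.02 0 0.4; 0 0 -0.03 0 0.4; 0 0 0 0 0.4; 0 0 0 0 0.4"

```text
clock: 20.1
tool_pos: [0.4786, -0.1291, 0.0707]
eef_rot: [[-0.994, -0.113, -0.004], [-0.113, 0.994, 0.002], [0.004, 0.002, -1.0]]
contact_force: [0.3, -0.4, -0.1]
opening: 0.0513
grasp_force: 0.0
```

Run:
```python
from h import *
o=env.observe(); print(o["tool_pos"],o["opening"])
im=get_image("top"); a=im["frame"]
r=lambda f:cv2.resize(f,(400,400),interpolation=cv2.INTER_CUBIC)
b=get_image("side")["frame"]
cv2.imwrite("pics/e.png",np.hstack([r(a[160:220,205:265]),r(b[130:190,270:330])])[:,:,::-1])
print(((proj(im,pose([.5335,.0682,.1134],[(34,-7,57),(34,7,57),(34,0,50)]))-[205,160]+.5)*400/60-.5).round().tolist())
```

```text
[ 0.47855907 -0.12913277  0.07070202] 0.05134690450525899
[[209.0, 155.0], [175.0, 158.0], [193.0, 160.0]]
```

View pics/e.png

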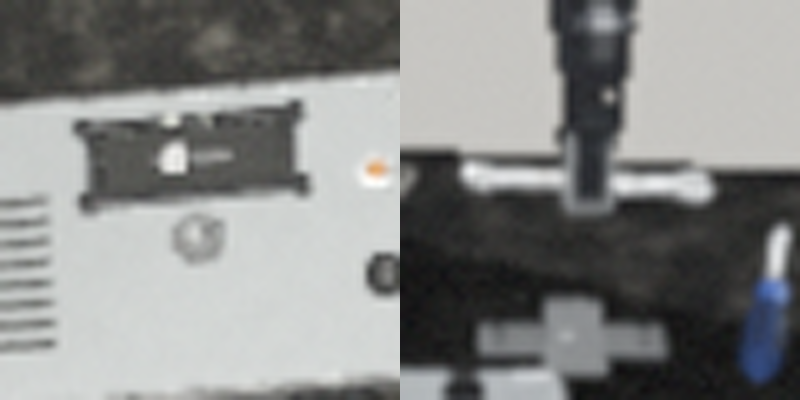

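Run:
```python
from h import *
im=get_image("side"); o=env.observe(); t=o["tool_pos"]; print(t)
px=lambda u,v:[(u-400+.5)*.15-.5+270,(v+.5)*.15-.5+130]
C=im["T"]; C=np.array(C)[:3,3]
def at_y(uv,y):
    a=ray(im,[uv],0)[0]; d=a-C; return C+d*((y-C[1])/d[1])
for u,v in((543,297),(605,297),(574,297)): print("lug",at_y(px(u,v),-.1126).round(4))
for u,v in((562,212),(614,212),(588,212)): print("finger",at_y(px(u,v),-.104).round(4))
for u,v in((477,322),(668,322)): print("arm end (y 0 edge)",ray(im,[px(u,v)],.010).round(4))
```

```text
[ 0.48146321 -0.12964342  0.07367169]
lug [ 0.4957 -0.1126  0.0447]
lug [ 0.468  -0.1126  0.0467]
lug [ 0.4818 -0.1126  0.0457]
finger [ 0.4886 -0.104   0.0918]
finger [ 0.4659 -0.104   0.0933]
finger [ 0.4772 -0.104   0.0925]
arm end (y 0 edge) [[ 0.5279 -0.1498  0.01  ]]
arm end (y 0 edge) [[ 0.4391 -0.162   0.01  ]]
```

Emit:
arm_command --targets "0 0 -0.03 0 0.4; 0 0 -0.025 0 0.4; 0 0 -0.01 0 0.4; 0 0 0 0 0.4; 0 0 0 0 0.4" --grip_force 40

```text
clock: 20.67
tool_pos: [0.4808, -0.1295, 0.0076]
eef_rot: [[-0.993, -0.114, 0.001], [-0.114, 0.993, -0.0], [-0.0, -0.0, -1.0]]
contact_force: [0.7, -0.5, 1.1]
opening: 0.051
grasp_force: 0.0
```

Emit:
arm_command --targets "0 0 -0.005 0 0.4; 0 0 -0.004 0 0.4; 0 0 0 0 0.4; 0 0 0 0 0.4; 0 0 0 0 0.4"

```text
clock: 21.08
tool_pos: [0.4805, -0.1298, -0.0018]
eef_rot: [[-0.994, -0.114, 0.001], [-0.114, 0.994, -0.0], [-0.001, -0.0, -1.0]]
contact_force: [-0.9, -0.4, 0.8]
opening: 0.0512
grasp_force: 0.0
```

Emit:
arm_command --targets "0.0005 0 -0.002 0 0.4; 0 0 0 0 0.4; 0 0 0 0 0.5; 0 0 0 0 0.6; 0 0 0 0 0.7"

```text
clock: 21.5
tool_pos: [0.4809, -0.1297, -0.004]
eef_rot: [[-0.994, -0.114, 0.0], [-0.114, 0.994, -0.0], [-0.0, -0.0, -1.0]]
contact_force: [-0.4, -0.6, -0.1]
opening: 0.0328
grasp_force: 40.0
```

Emit:
arm_command --targets "0 0 0 0 0.75; 0 0 0 0 0.75; 0 0 0.01 0 0.75; 0 0 0.02 0 0.75; 0 0 0 0 0.75"

```text
clock: 21.92
tool_pos: [0.4831, -0.1305, 0.0292]
eef_rot: [[-0.993, -0.114, 0.006], [-0.114, 0.994, -0.002], [-0.005, -0.003, -1.0]]
contact_force: [1.2, 0.1, -0.2]
opening: 0.0328
grasp_force: 40.1
```

Emit:
arm_command --targets "0 0 0.03 0 0.75; 0 0 0.03 0 0.75; 0 0 0.034 0 0.75; 0.0089 0.0332 0 0 0.75; 0.0089 0.0332 0 0 0.75"

```text
clock: 22.33
tool_pos: [0.5007, -0.0641, 0.1231]
eef_rot: [[-0.994, -0.11, 0.007], [-0.11, 0.994, -0.002], [-0.007, -0.002, -1.0]]
contact_force: [-0.6, 0.2, -1.6]
opening: 0.0326
grasp_force: 40.2
```

Emit:
arm_command --targets "0.009 0.0332 0 0 0.75; 0.009 0.0332 0 0 0.75; 0.009 0.0331 0 0 0.75; 0.0089 0.0331 0 0 0.75; 0 0 0 0 0.75"

```text
clock: 22.75
tool_pos: [0.5351, 0.0741, 0.1196]
eef_rot: [[-0.993, -0.118, 0.001], [-0.118, 0.993, 0.002], [-0.001, 0.002, -1.0]]
contact_force: [-0.2, -0.1, -0.7]
opening: 0.0328
grasp_force: 40.2
```

Emit:
arm_command --targets "0 0 -0.02 0 0.75; 0 0 -0.015 0 0.75; 0 0 0 0 0.75; 0 0 0 0 0.75; 0 0 0 0 0.75"

```text
clock: 23.17
tool_pos: [0.5347, 0.0691, 0.0853]
eef_rot: [[-0.994, -0.113, 0.001], [-0.113, 0.994, -0.0], [-0.001, -0.0, -1.0]]
contact_force: [0.7, 0.1, 0.2]
opening: 0.0325
grasp_force: 40.2
```

Emit:
arm_command --targets "0 0 0 0 0.75; 0 0 0 0 0.75; 0 0 0 0 0.75; 0 0 0 0 0.75; 0 0 0 0 0.75"

```text
clock: 23.58
tool_pos: [0.5346, 0.0693, 0.0851]
eef_rot: [[-0.994, -0.114, 0.001], [-0.114, 0.994, 0.0], [-0.001, -0.0, -1.0]]
contact_force: [-0.8, -0.4, -0.1]
opening: 0.0327
grasp_force: 40.2
```

Emit:
arm_command --targets "0 0 -0.012 0 0.75; 0 0 -0.01 0 0.75; 0 0 0 0 0.75; 0 0 -0.003 0 0.75; 0 0 0 0 0.75"

```text
clock: 24.0
tool_pos: [0.5337, 0.0694, 0.0586]
eef_rot: [[-0.994, -0.114, -0.002], [-0.114, 0.994, -0.0], [0.002, 0.0, -1.0]]
contact_force: [0.1, -0.1, -1.0]
opening: 0.0326
grasp_force: 40.2
```

Emit:
arm_command --targets "0 0 -0.002 0 0.75; 0 0 -0.002 0 0.75; 0 0 0 0 0.75; 0 0 0 0 0.75; 0 0 0 0 0.75"

```text
clock: 24.42
tool_pos: [0.5345, 0.0694, 0.0559]
eef_rot: [[-0.994, -0.114, 0.0], [-0.114, 0.994, -0.0], [-0.0, -0.0, -1.0]]
contact_force: [0.3, -0.5, -0.7]
opening: 0.0329
grasp_force: 40.2
```

Emit:
arm_command --targets "0 0 -0.002 0 0.75; 0 0 -0.002 0 0.75; 0 0 0 0 0.75; 0 0 0 0 0.75; 0 0 0 0 0.75"

```text
clock: 24.83
tool_pos: [0.5344, 0.0694, 0.0517]
eef_rot: [[-0.994, -0.114, -0.0], [-0.114, 0.994, -0.0], [0.0, 0.0, -1.0]]
contact_force: [0.1, -0.2, -0.5]
opening: 0.0329
grasp_force: 40.2
```

Emit:
arm_command --targets "0 0 -0.002 0 0.75; 0 0 -0.001 0 0.75; 0 0 0 0 0.75; 0 0 0 0 0.75; 0 0 0 0 0.75"

```text
clock: 25.25
tool_pos: [0.5343, 0.0694, 0.0487]
eef_rot: [[-0.994, -0.114, -0.0], [-0.114, 0.994, -0.0], [0.0, -0.0, -1.0]]
contact_force: [1.1, 0.5, -0.3]
opening: 0.0326
grasp_force: 40.2
```

Emit:
arm_command --targets "0 0 -0.001 0 0.75; 0 0 -0.0005 0 0.75; 0 0 -0.0005 0 0.75; 0 0 0 0 0.75; 0 0 0 0 0.75"

```text
clock: 25.67
tool_pos: [0.5345, 0.0694, 0.047]
eef_rot: [[-0.994, -0.114, 0.0], [-0.114, 0.994, -0.0], [-0.0, -0.0, -1.0]]
contact_force: [-1.2, -0.2, 2.1]
opening: 0.0326
grasp_force: 40.5
```

Seated (contact 2 N at the expected height); release, rise and look.

Emit:
arm_command --targets "0 0 0 0 0.65; 0 0 0 0 0.5; 0 0 0 0 0.4; 0 0 0 0 0.4; 0 0 0.01 0 0.4"

```text
clock: 26.08
tool_pos: [0.5326, 0.0693, 0.0548]
eef_rot: [[-0.994, -0.114, -0.004], [-0.114, 0.994, -0.0], [0.004, 0.0, -1.0]]
contact_force: [-0.8, 0.5, 0.1]
opening: 0.0512
grasp_force: 0.0
```

Emit:
arm_command --targets "0 0 0.03 0 0.4; 0 0 0.04 0 0.4; 0 0 0.04 0 0.4; -0.01 -0.038 0 0 0.4; -0.01 -0.038 0 0 0.4"

```text
clock: 26.5
tool_pos: [0.517, -0.0065, 0.1721]
eef_rot: [[-0.993, -0.118, 0.009], [-0.118, 0.993, -0.001], [-0.009, -0.002, -1.0]]
contact_force: [0.4, -0.3, -0.9]
opening: 0.0512
grasp_force: 0.0
```

Emit:
arm_command --targets "-0.01 -0.038 0 0 0.4; -0.01 -0.038 0 0 0.4; -0.01 -0.038 0 0 0.4; -0.01 -0.038 0 0 0.4; -0.01 -0.038 0 0 0.4"

```text
clock: 26.92
tool_pos: [0.4637, -0.1984, 0.1678]
eef_rot: [[-0.993, -0.114, 0.001], [-0.114, 0.993, -0.001], [-0.001, -0.001, -1.0]]
contact_force: [0.6, 0.1, 0.0]
opening: 0.0511
grasp_force: 0.0
```

Run:
```python
from h import *
o=env.observe(); print(o["tool_pos"],o["clock"],o["contact_force"])
im=get_image("top"); a=im["frame"]
cv2.imwrite("pics/f.png",cv2.resize(a[150:230,195:275],(600,600),interpolation=cv2.INTER_CUBIC)[:,:,::-1])
print(((proj(im,pose([.5335,.0682,.1134],[(0,0,68),(42,0,61),(42,-24,61),(-42,0,61),(-42,-24,61),(14,17,61),(34,7,57)]))-[195,150]+.5)*7.5-.5).round().tolist())
```

```text
[ 0.46372098 -0.19836014  0.16779399] 26.9167 [0.6471314  0.11215601 0.00691788]
[[297.0, 337.0], [289.0, 228.0], [354.0, 223.0], [306.0, 455.0], [373.0, 449.0], [248.0, 307.0], [272.0, 253.0]]
```

View pics/f.png

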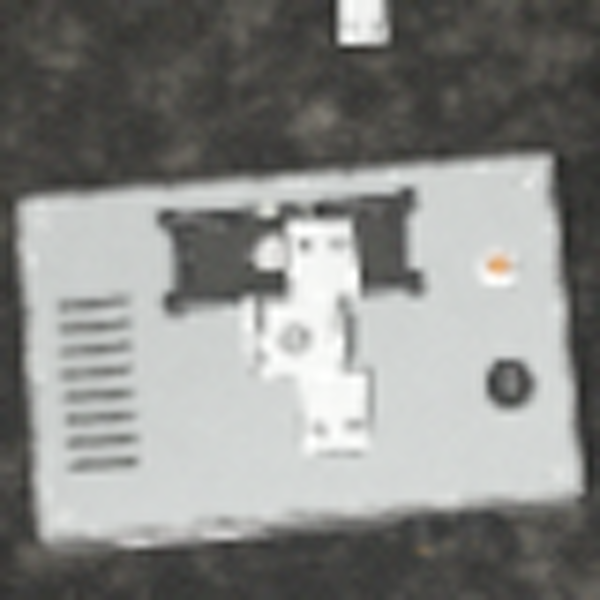

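The plate sits on its pin with the hole at (296,340) against a predicted (297,337). It is square and turned end for end, and the selector is at the left end (268,252).

```bash
python3 -c "
from rig import env
print(env.close_job())"
```

```text
the job is handed in; nothing more can be done
None
```

The job is handed in (no verdict was returned): the last top-camera picture shows the selector fully left and the lock plate refitted on its pin, turned end for end and square, with about 27 of the 64 s used.

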